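# Open the key-locked incubator and put its key away

### The arm

A 6-joint arm with a two-finger parallel gripper is mounted at the origin on the work surface. World frame = base frame: x ahead of the robot, y to its left, z up, the work surface at z = 0. Lengths are in mm, angles in rad, forces in N, time in s.
With the tool pointing down it reaches from about 275 to 850 mm from the base axis. Payload 19 kg.
Tool frame: the origin (TCP) lies between the finger pads; the fingertips stand 14 mm ahead of it and the grasp point (between the pads) lies 5 mm behind it; z points along the fingers, y is the direction in which the jaws open and shut (so a half turn about z gives the same grasp; the last joint's range is limited). The gripper opens to 85 mm and grips with 20 to 120 N. Pads are 22 mm wide; open, the fingers measure 114 mm over their backs; the gripper's body (76 mm by 85 mm) begins 54 mm behind the grasp point. The pads swing forward as they close: fully open they stand 13 mm farther back than shut.
Start: joints at [1.095, 0.15, 1.437, -0, 1.554, -0.134], TCP at [192.732, 541.703, 211.267] pointing down, gripper open.
Joint ranges: [-2.8, 2.8], [-0.68, 2.1], [0.12, 2.68], [-1.39, 4.53], [0.16, 2.79], [-2.81, 2.81]. Speed limits (rad/s): [1.89, 1.89, 2.22, 3.01, 3.01, 3.01].

### API

Orientations are given as a unit quaternion [x, y, z, w].
In Python, from station import bot, capture, ticket, boxes_of, pinpoint gives the robot as it stands.
- The arm moves only by the tool apply_moves, never from a script. Its argument "moves" is a list of rows, each a list of 3 entries, a list of its own where there are three numbers: the turn, a rotation vector about the tool's x, y, z normalised to -1 to 1, where 1 is 120 degrees, then the shift along the tool's x, y, z normalised to -1 to 1, where 1 is 0.6 m, then the closure, from -1 (fully open) to 1 (shut). A call has 1 to 12 rows; each row is the pose to reach, as a shift and turn from the pose measured when the call began, along the tool's axes at that moment; what a row does not reach only later rows make up. A row lasts 1/12 s, in which the tool goes at most 41.7 mm and 7.16 degrees, less where a joint would pass 70% of its speed; a pose out of reach is approached as far as the arm can. A call with a number of a shift or a turn outside -1 to 1 is refused whole. A call with a gripper value outside its range is refused whole. The fingers move at their own pace and stop on an object; "grip_force" is the grip in N (left out, the last holds). Time passes only in rows, so rows that repeat a pose let the fingers close. It gives the time, the measured TCP pose, the force and the opening at its end, in the units of the state.
- bot.read_state(): the state, without advancing time (a new reading comes with each control period).
- capture(name): name is "scene" or "top" or "wrist"; returns a dict with "image" (384x512x3 uint8, red, green, blue), "camera_matrix" (3x3 intrinsics, pixels), "T" (4x4, takes a point from camera to world coordinates). Camera axes: x right, y down, z forward; pixel columns grow to the right and rows downward; lengths in mm; the calibration is good to about 2 mm. The wrist camera is an equidistant fisheye: a pixel r from the principal point sees the ray r / f radians off the axis. A picture is of the moment at which its call begins. There is no depth.
- ticket.sign_off(): hands the job in, once; it reports no verdict.
Trained networks look in the newest picture that a camera, given by its name, has taken for a name from the list of things; names that differ only in an ending like _2 or _b are one class to them, and where a whole thing is asked for, a point or a joint stands for the part that bears it (a point fixed in the world has none). Each returns a list of dicts, best first, with "confidence" (0 to 1); they miss things now and then, are a little off and sometimes report something else, mostly with a low value. They report only what shows in the picture. A call takes as long as a camera call. They do not tell look-alikes from the thing itself.
- boxes_of(thing, camera): "extent" ([left, top, right, bottom] in pixels, round what is visible of it).
- pinpoint(thing, camera): "location" ([row, column] in pixels: a listed point, or the origin of a listed thing).
The state is a dict: "clock": time; "joints": joint angles; "qd": joint speeds; "joint_efforts": joint torques, N m; "eef_pos": TCP position; "eef_rot": TCP orientation; "ft_force": force on the tool from outside, world axes, zero at the start; "moment": the same for the moment, N m; "finger_gap": opening from 0.0 (shut) to 1.0 (fully open).
Only numpy, scipy, OpenCV 4.12 (cv2) and the standard library are available. Lean on these libraries where they do the work, as an engineer would, in place of code of your own. Each camera call takes 0.05 s, during which the arm holds its last target. There are 200 camera calls.

### The job

The key was left turned in the lock of the small incubator. Turn it clockwise until the lid is let go and rises by itself, turn it back to the one position where it will come out, which has to be felt for because the lock sits loose and askew in its panel, draw it out without forcing it and leave it in the turquoise basket. Leave the lid open and the dishes, lamp and bottle as they stand.

Things in the scene. Friction and masses are not known exactly. Their poses are not given: they have to be found in the camera images.
- incubator: White bench incubator, 300 deep (x), 280 wide, 134 high, fixed. Origin: centre of the underside, z up, front (-x) to the robot. The front 80 mm is a grey panel sloping at 30 degrees, 75 mm high in front, 121 at the lid. The lock is in its middle, 98 mm in front of the origin, between a display (left) and 3 flat buttons. The clear lid, 12 thick, begins 32 mm up the slope from the lock axis.
- lock_face (a point): Centre of the keyhole, at the front of the lock's steel face, 6 mm off the panel, in a black collar of 39 diameter. z: out of the lock along its axis, 30 degrees from vertical, leaning to the robot; x: straight up the slope, called twelve o'clock here; y: to the left seen from the robot. Fixed to the incubator, does not turn with lock or key.
- lock_panel (a point): Lock axis at the panel; axes as lock_face. The lock's barrel has worked loose and sits askew: the one position where the key comes out is anywhere from 0.65 rad anticlockwise to 0.72 rad clockwise of twelve o'clock, another each time, good to some 0.15 rad either way. Elsewhere the key lifts only 1.5 mm. A light pull (5 to 15 N) while turning finds it; over 100 N on the key in the lock is forcing it.
- key: Tubular key, 58 long, 28 to 56 g: steel shaft 10 diameter with two opposite lugs (21 across, 5 wide, 12 to 16.5 from the tip) and an orange head 24 x 12 x 26 (its x, y, z), z = 32 to 58, white stripe on top on the +x side. Origin: the shaft's tip, z towards the head. It starts fully in: tip 22 mm below lock_face, its +x turned 0.85 rad anticlockwise of twelve o'clock.
- key_head (a point): Middle of the key's head, on its axis, 45 mm from the tip; axes as the key. The plug turns with the key, 0.1 N m of friction, no spring, from 1.0 rad anticlockwise of twelve o'clock to a stop 1.25 clockwise. The key may twist up to 0.3 rad in the fingers. It must be pulled 22 mm to clear the lock's face.
- lid (a joint): Opening angle of the lid about its hinge along the incubator's back edge: 0 shut, 1.1 rad fully open. The lock lets it go when the key is about 0.9 rad clockwise of twelve o'clock; gas struts then lift it fully in about 2 s and hold it, whatever the key does.
- basket: Open turquoise plastic basket, 190 (x) x 130 (y) x 62 high, walls and floor 4 thick, fixed to the bench, standing to the left or the right of the incubator. Origin: centre of its underside, z up.
- dish_stack: Stack of four filled Petri dishes, 91 diameter, 62 high, loose. Origin: centre of the underside.
- dish_pair: Stack of two filled Petri dishes, 91 diameter, 31 high, loose. Origin: centre of the underside.
- spirit_lamp: Unlit green glass spirit lamp, 80 diameter, 74 high, loose. Origin: centre of the underside.
- pump_bottle: Clear bottle with a white pump head, 72 diameter, 192 high, loose. Origin: centre of the underside.
Not all that is in view belongs to the job. Leave any green look-alike of the key alone.

How it is judged:
By the outcome, as a careful person would: the job done as asked, in the order asked, and still so for the second after the job is handed in, with the robot touching nothing.
It also fails if it takes over 48 s, if anything falls off the work surface, if the arm or the gripper's body presses on something with over 40 N, if the wrist force passes 120 N, or if a joint passes its speed limit or range.

## Working session

There is one attempt and no reset: what is moved stays moved. The work goes in short steps, Python scripts to look and compute and a tool call to move; the robot and the scene stay as the last step left them, time stands still between calls to the robot, and variables do not carry over. Pictures are saved under pics/ and viewed, about 8 in all and at most 12, crops included, and the job is handed in when it is done.

Besides the shell and the picture viewer there is one more tool, called after ">>>" as name(argument=value, ...), one argument or row to a line, values as JSON. apply_moves: Moves the arm, as the interface text tells. Scaled input: -1 to 1 covers 0.6 m each way for a shift and 120 degrees each way for a turn. Its arguments: {"type":"object","properties":{"moves":{"type":"array","items":{"type":"array"}},"grip_force":{"type":"number"}},"required":["moves"]}

```bash
ls; mkdir -p pics
python3 - <<'E'
from station import bot, capture, boxes_of, pinpoint
import cv2, numpy as np, json
print(bot.read_state())
ims=[]
for c in ["scene","top"]:
    r=capture(c); ims.append(r["image"]); print(c,r["camera_matrix"].tolist(),r["T"].round(3).tolist())
    for t in ["incubator","lock_face","key_head","key","basket","lock_panel"]:
        p=pinpoint(t,c); print(t,[(np.round(q["location"],1).tolist(),round(q["confidence"],2)) for q in p][:3])
    print([ (b["extent"],b["confidence"]) for b in boxes_of("basket",c)][:2])
    cv2.imwrite(f"pics/{c}1.png",cv2.resize(r["image"][:,:,::-1],(800,600),interpolation=cv2.INTER_CUBIC))
E
```

```text
pics
{'clock': 0.0, 'joints': array([ 1.09498217e+00,  1.50984266e-01,  1.43801934e+00, -2.52530991e-05,
        1.55382205e+00, -1.34009279e-01]), 'qd': array([-0.00015121, -0.00124512, -0.00086572,  0.00018591,  0.00068614,
        0.0008526 ]), 'joint_efforts': array([ 2.07949495e-03, -7.13037944e+01, -5.70887303e+01,  2.89279396e-04,
        8.55361082e-03,  8.16783040e-05]), 'eef_pos': array([192.63744903, 541.47796059, 210.68229414]), 'eef_rot': array([ 1.70071458e-01,  9.85431540e-01, -5.91851135e-04, -1.73035971e-04]), 'ft_force': array([ 0.69688933, -0.23500612, -0.57530632]), 'moment': array([-0.01851687, -0.00852606,  0.01787973]), 'finger_gap': 1.0031650408685384}
scene [[425.68158753391185, 0.0, 258.6279334972091], [0.0, 425.68158753391185, 192.41242937406116], [0.0, 0.0, 1.0]] [[0.757, 0.478, -0.445, 1059.657], [0.653, -0.554, 0.516, -552.641], [-0.0, -0.681, -0.732, 881.417], [0.0, 0.0, 0.0, 1.0]]
incubator [([230.5, 267.5], 0.97), ([180.4, 246.0], 0.48)]
lock_face [([182.4, 244.1], 0.41)]
key_head [([171.3, 241.8], 0.55), ([176.3, 194.0], 0.5)]
key [([145.3, 336.8], 0.57), ([187.6, 249.0], 0.54), ([181.3, 206.6], 0.41)]
basket [([261.4, 124.3], 0.92), ([186.0, 245.6], 0.28)]
lock_panel [([181.9, 246.2], 0.63)]
[([75.2, 206.6, 165.2, 304.9], 0.72)]
top [[387.6073992665588, 0.0, 254.87933390326572], [0.0, 387.6073992665588, 192.00521806291385], [0.0, 0.0, 1.0]] [[0.02, -0.992, 0.123, 434.545], [-1.0, -0.022, -0.018, 22.928], [0.021, -0.122, -0.992, 1253.209], [0.0, 0.0, 0.0, 1.0]]
incubator [([178.0, 265.7], 0.61)]
lock_face [([203.4, 255.5], 0.68)]
key_head [([267.1, 256.5], 0.48), ([207.8, 252.3], 0.44)]
key [([250.5, 254.3], 0.45), ([200.3, 257.9], 0.42)]
basket [([244.5, 355.0], 0.88), ([207.5, 256.0], 0.33)]
lock_panel [([203.0, 254.6], 0.67)]
[([329.1, 211.2, 389.6, 281.5], 0.89)]
```

View pics/scene1.png

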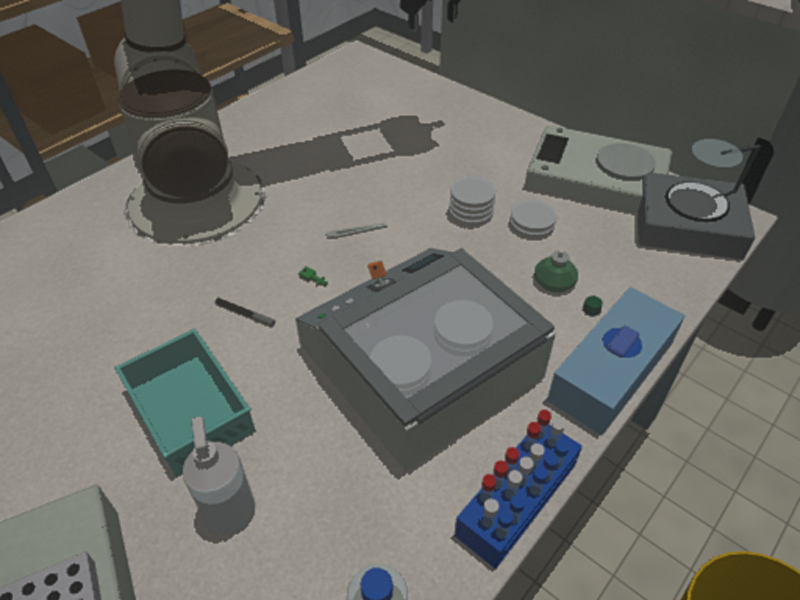

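View pics/top1.png

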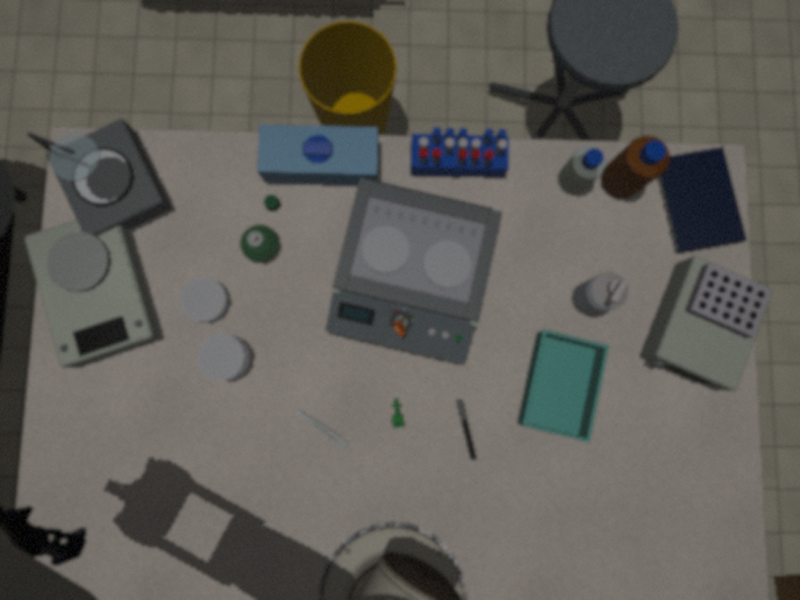

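The scene view shows the orange key at about (377,270), the green look-alike at (312,275) and the basket at (185,400). In the top view the key is at (400,323), the incubator corners at (327,331), (467,362), (363,180) and (500,210), and the basket on the right at (565,385). The lid is shut.

```bash
cat > h.py <<'E'
import numpy as np, json
from scipy.spatial.transform import Rotation as R
from scipy.optimize import least_squares
K={"scene":(425.68,258.63,192.41),"top":(387.61,254.88,192.0)}
T={"scene":np.array([[0.757,0.478,-0.445,1059.657],[0.653,-0.554,0.516,-552.641],[0,-0.681,-0.732,881.417],[0,0,0,1]]),
"top":np.array([[0.02,-0.992,0.123,434.545],[-1,-0.022,-0.018,22.928],[0.021,-0.122,-0.992,1253.209],[0,0,0,1]])}
def proj(c,P):
    f,cx,cy=K[c]; p=(np.asarray(P)-T[c][:3,3])@T[c][:3,:3]
    return np.array([f*p[0]/p[2]+cx,f*p[1]/p[2]+cy])
def ray(c,uv,z):
    f,cx,cy=K[c]; d=T[c][:3,:3]@np.array([(uv[0]-cx)/f,(uv[1]-cy)/f,1]); o=T[c][:3,3]
    return o+d*(z-o[2])/d[2]
def lockR(yaw):  # lock axes in world
    return R.from_euler('z',yaw).as_matrix()@np.array([[np.cos(np.pi/6),0,-.5],[0,1,0],[.5,0,np.cos(np.pi/6)]])
def inc2w(p,P): return np.array([p[0],p[1],0])+R.from_euler('z',p[2]).as_matrix()@np.asarray(P,float)
def toolR(yaw,a): # tool y = key y, tool z=-lock z, key turned a (ccw+)
    return lockR(yaw)@R.from_euler('z',a).as_matrix()@np.diag([-1,1,-1.])
def move(st,p,Rt):
    """shift and turn in tool units from state st to pose p,Rt"""
    R0=R.from_quat(st["eef_rot"]); s=R0.inv().apply(np.asarray(p)-st["eef_pos"])/600
    t=(R0.inv()*R.from_matrix(Rt)).as_rotvec()/np.radians(120)
    n=max(np.linalg.norm(s)*600/41.7,np.linalg.norm(t)*120/7.16)
    print("turn",t.round(4).tolist(),"shift",s.round(4).tolist(),"rows>=",round(n,1))
E
python3 - <<'E'
from h import *
lp=[-98,0,75+(52)*np.tan(np.pi/6)]  # panel height at lock
lf=np.array(lp)+6*np.array([-.5,0,.866])
hd=lf+23*np.array([-.5,0,.866]); print(lp,lf)
obs=[("top",(327/1.5625,331/1.5625),(-150,140,75)),("top",(467/1.5625,362/1.5625),(-150,-140,75)),
("top",(363/1.5625,180/1.5625),(150,140,134)),("top",(500/1.5625,210/1.5625),(150,-140,134)),
("top",(255.5,203.4),lf),("top",(254.6,203),lp),("top",(252.3*0+256.2,207.8),hd),
("scene",(298/1.5625,322/1.5625),(-150,-140,75)),("scene",(553/1.5625,327/1.5625),(150,140,134)),("scene",(408/1.5625,422/1.5625),(150,-140,134)),("scene",(244.1,182.4),lf),("scene",(241.8,171.3),hd),("scene",(246.2,181.9),lp)]
f=lambda p:np.concatenate([proj(c,inc2w(p,P))-uv for c,uv,P in obs])
r=least_squares(f,[500,0,-.2],loss='soft_l1',x_scale=[100,100,.1]); p=r.x; print(p,f(p).reshape(-1,2).round(1).tolist())
print("lock face",inc2w(p,lf),"head",inc2w(p,hd))
# basket
print("basket",ray("top",(355,244.5),0),ray("scene",(124.3,261.4),0))
for uv in [(541,331),(607,346),(590,440),(519,424)]: print(ray("top",np.array(uv)/1.5625,62).round(0))
from station import bot
Rt=toolR(p[2],.85); h=inc2w(p,hd); print(h-170*Rt[:,2]); move(bot.read_state(),h-150*Rt[:,2],Rt)
E
```

```text
[-98, 0, np.float64(105.02221399786055)] [-101.          0.        110.218214]
[ 6.36132026e+02 -2.32630065e+01 -2.05549232e-01] [[-2.0, -0.6], [-1.6, 0.3], [-3.0, -3.3], [1.0, -1.6], [0.6, 1.5], [1.7, 1.1], [-0.8, 0.3], [-2.3, -2.4], [2.9, -0.4], [0.0, 2.0], [0.2, -1.5], [-0.4, 1.5], [-1.1, 1.1]]
lock face [537.2581734   -2.64841564 110.218214  ] head [ 5.26000260e+02 -3.01209748e-01  1.30136214e+02]
basket [ 426.80431238 -325.98740171    0.        ] [ 4.25133544e+02 -3.22287436e+02  1.13686838e-13]
[ 527. -283.   62.]
[ 500. -414.   62.]
[ 317. -376.   62.]
[ 345. -238.   62.]
[442.78959188  17.04770339 277.36053264]
turn [0.0909, -0.2438, -0.4597] shift [-0.7022, -0.6819, -0.0812] rows>= 14.1
```

>>> apply_moves(
  moves=[
    [[0.01,-0.02,-0.04],[-0.06,-0.058,-0.03],-1],
    [[0.02,-0.04,-0.08],[-0.12,-0.116,-0.06],-1],
    [[0.03,-0.06,-0.12],[-0.18,-0.175,-0.08],-1],
    [[0.03,-0.08,-0.16],[-0.24,-0.23,-0.08],-1],
    [[0.04,-0.1,-0.2],[-0.3,-0.29,-0.08],-1],
    [[0.04,-0.13,-0.24],[-0.36,-0.35,-0.08],-1],
    [[0.05,-0.15,-0.29],[-0.42,-0.41,-0.08],-1],
    [[0.06,-0.17,-0.33],[-0.48,-0.466,-0.08],-1],
    [[0.07,-0.19,-0.37],[-0.54,-0.524,-0.08],-1],
    [[0.08,-0.22,-0.41],[-0.6,-0.58,-0.08],-1],
    [[0.09,-0.24,-0.45],[-0.66,-0.64,-0.08],-1],
    [[0.09,-0.244,-0.46],[-0.702,-0.682,-0.081],-1],
  ],
)

```text
clock: 1.8
eef_pos: [402.6, 116.2, 259.2]
eef_rot: [-0.304, 0.917, -0.129, 0.223]
ft_force: [-0.2, 0.8, -0.6]
finger_gap: 1.002
```

Run:
```python
from h import *
from station import bot
p=[636.13,-23.26,-.2055]; s=bot.read_state(); print(s["clock"],s["eef_pos"],s["joints"].round(3),s["finger_gap"])
Rt=toolR(p[2],.85); move(s,np.array([526,-.3,130.1])-150*Rt[:,2],Rt)
```

```text
1.8 [402.57765845 116.22556102 259.1661726 ] [ 0.292 -0.514  1.985 -0.256  1.214 -1.885] 1.0020333779917256
turn [0.0009, -0.0007, -0.0024] shift [0.0436, -0.1741, 0.0565] rows>= 2.7
```

>>> apply_moves(
  moves=[
    [[0,0,0],[0.015,-0.06,0.02],-1],
    [[0,0,0],[0.03,-0.12,0.04],-1],
    [[0,0,0],[0.044,-0.174,0.056],-1],
    [[0,0,0],[0.044,-0.174,0.056],-1],
    [[0,0,0],[0.044,-0.174,0.056],-1],
  ],
)

```text
clock: 2.22
eef_pos: [453.0, 11.6, 260.3]
eef_rot: [-0.302, 0.918, -0.13, 0.223]
ft_force: [-0.8, -0.3, -0.8]
finger_gap: 0.997
```

Run:
```python
from h import *
from station import bot,capture,pinpoint
import cv2
p=[636.13,-23.26,-.2055]; s=bot.read_state(); print(s["clock"],s["eef_pos"],s["joints"].round(3))
r=capture("wrist"); np.savez("w1.npz",**r); M=r["camera_matrix"]; Tw=r["T"]; print(M.tolist())
def pw(P):
    q=(np.asarray(P)-Tw[:3,3])@Tw[:3,:3]; th=np.arctan2(np.hypot(q[0],q[1]),q[2]); n=q[:2]/np.hypot(q[0],q[1])
    return (M[0,2]+M[0,0]*th*n[0],M[1,2]+M[1,1]*th*n[1])
for t,P in [("lock_face",[537.26,-2.65,110.2]),("key_head",[526,-.3,130.1]),("lock_panel",inc2w(p,[-98,0,105])),("key",None)]:
    print(t,[(np.round(q["location"][::-1],1).tolist(),round(q["confidence"],2)) for q in pinpoint(t,"wrist")][:3], P is not None and np.round(pw(P),1))
u,v=pw([526,-.3,130.1]); print(Tw.round(3).tolist())
im=r["image"][:,:,::-1]; cv2.imwrite("pics/w1.png",cv2.resize(im,(800,600),interpolation=cv2.INTER_CUBIC))
```

```text
2.2167 [452.99945705  11.572708   260.26564132] [-0.105 -0.489  1.969 -0.058  1.143 -2.301]
[[297.3186396354542, 0.0, 255.69361541643585], [0.0, 297.3186396354542, 192.30018106860604], [0.0, 0.0, 1.0]]
lock_face [([259.0, 168.7], 0.91)] [259.6 168.8]
key_head [([375.5, 24.9], 0.64), ([260.7, 173.7], 0.57)] [259.8 173.8]
lock_panel [([258.7, 170.6], 0.82)] [259.5 167.5]
key [([353.3, 53.6], 0.81), ([256.0, 165.5], 0.64)] False
[[-0.497, 0.525, 0.691, 315.941], [0.783, 0.615, 0.096, -22.395], [-0.374, 0.588, -0.717, 374.892], [0.0, 0.0, 0.0, 1.0]]
```

View pics/w1.png

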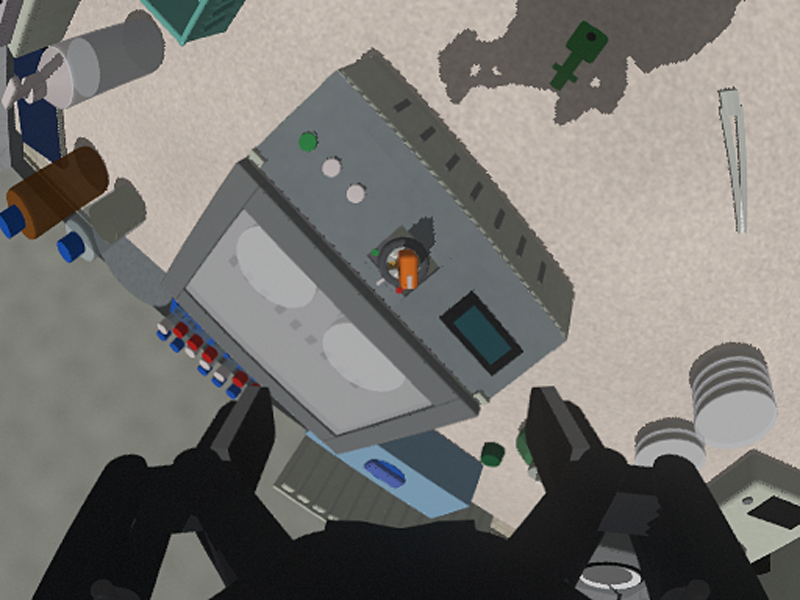

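The wrist view shows the key head at (408,268) with its thin side across the jaws, as planned. The prediction matches it to about 1 px. I'll refine the pose with the wrist corners and go to a close pre-grasp.

Run:
```python
from h import *
from station import bot
w=np.load("w1.npz"); M=w["camera_matrix"]; Tw=w["T"]
def pw(P):
    q=(np.asarray(P)-Tw[:3,3])@Tw[:3,:3]; r=np.hypot(q[0],q[1]); th=np.arctan2(r,q[2])
    return np.array([M[0,2],M[1,2]])+M[0,0]*th*q[:2]/r
e=np.array([-.5,0,.866]); lp=np.array([-98,0,105.02]); k=1.5625
obs=[((259,168.7),lp+6*e),((260.7,173.7),lp+29*e),((258.7,170.6),lp),((250/k,160/k),(-70,-140,121)),((483/k,408/k),(-70,140,121)),((340/k,70/k),(-150,-140,75)),((567/k,338/k),(-150,140,75))]
f=lambda p:np.concatenate([pw(inc2w(p,P))-uv for uv,P in obs])
p=least_squares(f,[636,-23,-.2],x_scale=[100,100,.1],loss='soft_l1').x
print(p,f(p).reshape(-1,2).round(1).tolist())
print(inc2w(p,lp+29*e))
```

```text
[ 6.37338171e+02 -2.34582930e+01 -2.11688099e-01] [[0.3, 0.9], [-1.1, 1.1], [0.5, -2.2], [-0.4, -2.1], [0.1, -1.3], [-0.4, 0.5], [0.8, 1.6]]
[5.27349439e+02 1.79151164e-01 1.30134000e+02]
```

Run:
```python
from h import *
from station import bot
s=bot.read_state(); Rt=toolR(-.209,.85); h=np.array([526.7,0,130.1]); move(s,h-50*Rt[:,2],Rt)
```

```text
turn [0.0016, 0.0002, -0.0004] shift [-0.0012, -0.0019, 0.1681] rows>= 2.4
```

>>> apply_moves(
  moves=[
    [[0.0016,0,0],[-0.001,-0.001,0.05],-0.5],
    [[0.0016,0,0],[-0.001,-0.002,0.1],-0.3],
    [[0.0016,0,0],[-0.001,-0.002,0.15],-0.2],
    [[0.0016,0,0],[-0.001,-0.002,0.168],-0.2],
    [[0.0016,0,0],[-0.001,-0.002,0.168],-0.2],
  ],
  grip_force=50,
)

```text
clock: 2.88
eef_pos: [501.5, 6.2, 170.4]
eef_rot: [-0.305, 0.917, -0.129, 0.222]
ft_force: [-0.3, 0.4, -0.5]
finger_gap: 0.599
```

Run:
```python
from h import *
from station import bot,capture,pinpoint
import cv2
s=bot.read_state(); print(s["clock"],s["finger_gap"],s["ft_force"])
r=capture("wrist"); M=r["camera_matrix"]; Tw=r["T"]
def pw(P):
    q=(np.asarray(P)-Tw[:3,3])@Tw[:3,:3]; n=np.hypot(q[0],q[1]); th=np.arctan2(n,q[2])
    return np.array([M[0,2],M[1,2]])+M[0,0]*th*q[:2]/n
L=lockR(-.209); h=np.array([526.7,0,130.1])
for t,d in [("lock_face",-23),("key_head",0),("lock_panel",-29)]:
    print(t,[(np.round(q["location"][::-1],1).tolist(),round(q["confidence"],2)) for q in pinpoint(t,"wrist")][:3], pw(h+d*L[:,2]).round(1))
Rt=R.from_quat(s["eef_rot"]).as_matrix()
print("tcp axis at head", pw(s["eef_pos"]+50*Rt[:,2]))
print("1mm jaw px", pw(h+Rt[:,1])-pw(h), pw(h+Rt[:,0])-pw(h))
move(s,h,toolR(-.209,.85))
u,v=pw(h); 
im=r["image"][:,:,::-1]; cv2.imwrite("pics/w2.png",cv2.resize(im[100:340,100:420],(800,600),interpolation=cv2.INTER_CUBIC))
```

```text
2.8833 0.5987723557528365 [-0.31780516  0.43300625 -0.4517071 ]
lock_face [([252.7, 196.7], 0.62), ([235.9, 173.0], 0.61)] [254.4 196.8]
key_head [([254.9, 202.2], 0.89), ([414.5, 2.9], 0.81)] [254.3 206.8]
lock_panel [([253.5, 194.3], 0.55)] [254.4 194.5]
tcp axis at head [257.55031726 204.70982047]
1mm jaw px [1.31572528 0.00243125] [-1.79937267e-05 -1.22686762e+00]
turn [0.0018, -0.001, 0.0004] shift [-0.0016, -0.0041, 0.0798] rows>= 1.1
```

View pics/w2.png

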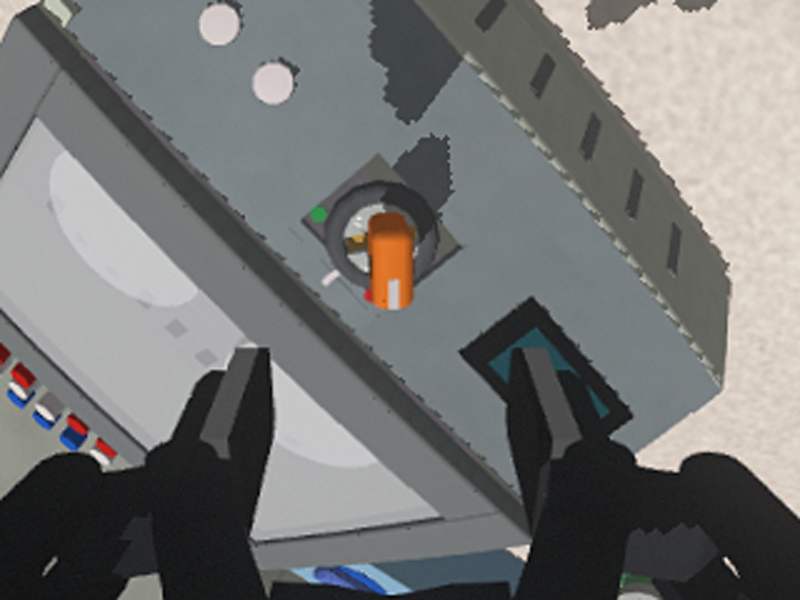

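The crop shows the head centred at column 391, midway between the fingertips (270 and 512), with the white stripe at its lower end. The jaws are aligned, so I go in.

>>> apply_moves(
  moves=[
    [[0,0,0],[0,-0.001,0.04],-0.2],
    [[0,0,0],[0,-0.001,0.075],-0.2],
    [[0,0,0],[0,-0.001,0.08],-0.2],
    [[0,0,0],[0,-0.001,0.08],0.2],
    [[0,0,0],[0,-0.001,0.08],0.4],
    [[0,0,0],[0,-0.001,0.08],0.6],
    [[0,0,0],[0,-0.001,0.08],1],
    [[0,0,0],[0,-0.001,0.08],1],
  ],
  grip_force=40,
)

```text
clock: 3.75
eef_pos: [526.3, 0.4, 134.7]
eef_rot: [-0.304, 0.916, -0.131, 0.225]
ft_force: [0.5, -0.3, 1.2]
finger_gap: 0.004
```

Run:
```python
from station import bot
s=bot.read_state(); print(s)
```

```text
{'clock': 3.75, 'joints': array([-0.11590371, -0.24224639,  2.06670296, -0.06385593,  0.79281386,
       -2.29539539]), 'qd': array([-4.22449711e-04,  6.53525571e-03,  2.74019163e-03,  3.14380507e-05,
       -4.21350455e-03, -3.88120596e-04]), 'joint_efforts': array([ 2.73101876e-02, -3.42589438e+01, -5.69446814e+01, -3.04293567e-01,
       -3.42232771e+00,  7.49956489e-04]), 'eef_pos': array([5.26270789e+02, 3.73686394e-01, 1.34660456e+02]), 'eef_rot': array([-0.30430641,  0.91625687, -0.13103698,  0.22516717]), 'ft_force': array([ 0.53660949, -0.33656126,  1.22869808]), 'moment': array([0.02142864, 0.18162774, 0.03867795]), 'finger_gap': 0.004132588339896994}
```

Run:
```python
from station import capture,pinpoint
import cv2
r=capture("wrist"); im=r["image"][:,:,::-1]; cv2.imwrite("pics/w3.png",cv2.resize(im[100:340,100:420],(800,600),interpolation=cv2.INTER_CUBIC))
```

```text
(no output)
```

View pics/w3.png

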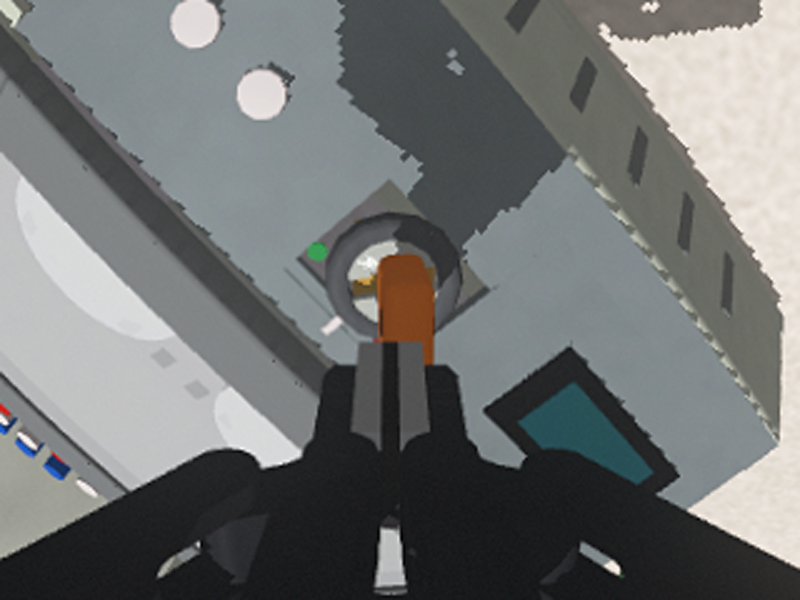

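Run:
```python
from h import *
from station import capture,bot
r=capture("wrist"); M=r["camera_matrix"]; Tw=r["T"]; s=bot.read_state(); Rt=R.from_quat(s["eef_rot"]).as_matrix(); p=s["eef_pos"]
def pw(P):
    q=(np.asarray(P)-Tw[:3,3])@Tw[:3,:3]; n=np.hypot(q[0],q[1]); th=np.arctan2(n,q[2])
    return ((np.array([M[0,2],M[1,2]])+M[0,0]*th*q[:2]/n-100)*2.5).round(0)
print(s["clock"],p,s["ft_force"])
for d in (-30,-5,0,14): print("tool",d,pw(p+d*Rt[:,2]))
L=lockR(-.209); h=np.array([526.7,0,130.1])
for d in (-29,-23,-13,0,13): print("lock",d,pw(h+d*L[:,2]))
print("lateral tool coords of head", Rt.T@(h-p), "axis angle",Rt.T@L[:,2])
print("cam in tool",Rt.T@(Tw[:3,3]-p), Rt.T@Tw[:3,:3])
```

```text
3.85 [5.26220050e+02 3.45095272e-01 1.34232612e+02] [0.21933434 0.52199459 0.23972545]
tool -30 [396. 399.]
tool -5 [395. 344.]
tool 0 [395. 334.]
tool 14 [395. 311.]
lock -29 [398. 279.]
lock -23 [399. 287.]
lock -13 [399. 302.]
lock 0 [399. 323.]
lock 13 [400. 347.]
lateral tool coords of head [1.2442831  1.04858385 3.84449706] axis angle [-0.00286258 -0.00139345 -0.99999493]
cam in tool [  81.35421294   -1.41288224 -162.79446704] [[ 1.53566861e-03 -9.47980424e-01 -3.18324924e-01]
 [ 9.99998289e-01  1.78416143e-03 -4.89072999e-04]
 [ 1.03157468e-03 -3.18323628e-01  9.47981542e-01]]
```

The fingers shut without touching the head, and their tips look about 40 mm farther back than the interface text says. I'll check this from the side with the scene camera.

Run:
```python
from h import *
from station import capture,bot
import cv2
im=capture("scene")["image"][:,:,::-1].copy(); s=bot.read_state(); Rt=R.from_quat(s["eef_rot"]).as_matrix(); p=s["eef_pos"]
x0,y0=190,100; im=cv2.resize(im[y0:y0+120,x0:x0+160],(800,600),interpolation=cv2.INTER_CUBIC)
print(p,s["joints"].round(3))
for d in (14,0,-26,-60):
    u=((proj("scene",p+d*Rt[:,2])-[x0,y0])*5).astype(int); print(d,u); cv2.circle(im,tuple(map(int,u)),4,(255,0,255),1)
cv2.imwrite("pics/s2.png",im)
```

```text
[5.26183165e+02 2.98207681e-01 1.34067318e+02] [-0.116 -0.241  2.067 -0.064  0.793 -2.295]
14 [266 382]
0 [258 357]
-26 [241 310]
-60 [219 248]
```

View pics/s2.png

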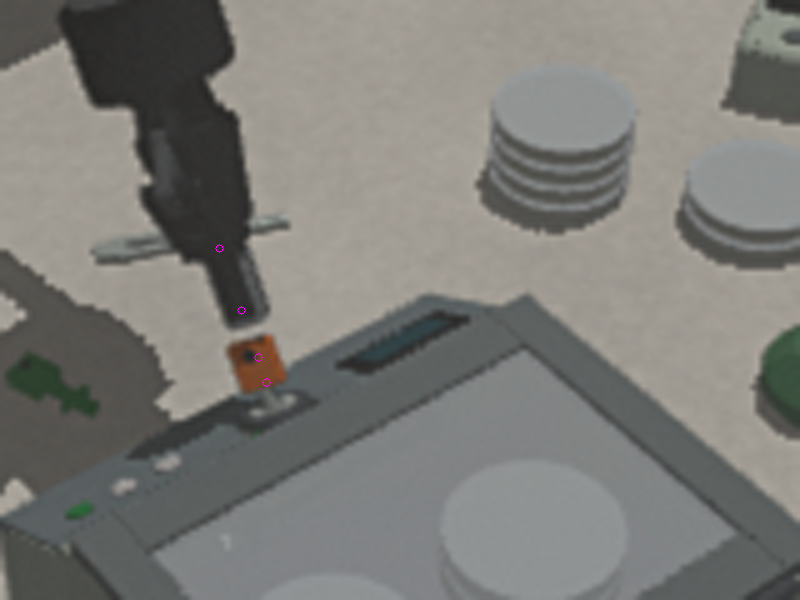

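The side view confirms it: the closed fingertips end at about (248,325), above the head top at (257,340). So the real tips are some 36 mm short of the stated place. I'll open, centre and advance by that amount.

>>> apply_moves(
  moves=[
    [[0,0,0],[0,0,0],0],
    [[0,0,0],[0,0,0],0],
    [[0,0,0],[0.003,0.0045,0],0],
    [[0,0,0],[0.003,0.0045,0],0],
    [[0,0,0],[0.003,0.0045,0.01],0],
    [[0,0,0],[0.003,0.0045,0.02],0],
    [[0,0,0],[0.003,0.0045,0.03],0],
    [[0,0,0],[0.003,0.0045,0.04],0],
    [[0,0,0],[0.003,0.0045,0.05],0],
    [[0,0,0],[0.003,0.0045,0.05],0],
    [[0,0,0],[0.003,0.0045,0.05],0],
  ],
)

```text
clock: 4.82
eef_pos: [538.2, -1.8, 105.9]
eef_rot: [-0.304, 0.917, -0.131, 0.224]
ft_force: [-0.5, -0.2, -0.5]
finger_gap: 0.5
```

Run:
```python
from h import *
from station import capture,bot
import cv2
r=capture("wrist"); s=bot.read_state(); Rt=R.from_quat(s["eef_rot"]).as_matrix(); h=np.array([526.7,0,130.1])
print(s["clock"],s["eef_pos"],s["ft_force"],s["finger_gap"],s["joints"].round(3), "head in tool",Rt.T@(h-s["eef_pos"]))
im=r["image"][:,:,::-1]; a=cv2.resize(im[150:330,170:340],(566,600),interpolation=cv2.INTER_CUBIC)
cv2.imwrite("pics/w4.png",a)
```

```text
4.8667 [538.2896181   -1.80503673 106.31347356] [ 0.26685756  0.38496608 -0.44725895] 0.5020520669878477 [-0.118 -0.182  2.081 -0.068  0.72  -2.291] head in tool [ -0.73642542  -1.76145738 -26.45243261]
```

View pics/w4.png

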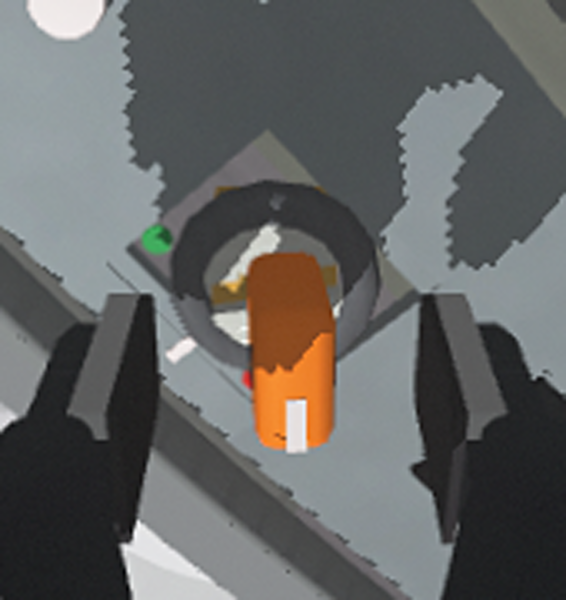

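The pads straddle the head: inner edges at 155 and 418, head spanning 252–333, stripe at the bottom. I move 4 mm deeper and about 0.7 mm sideways, then close.

>>> apply_moves(
  moves=[
    [[0,0,0],[0,0.001,0.004],0],
    [[0,0,0],[0,0.001,0.007],0],
    [[0,0,0],[0,0.001,0.007],0.3],
    [[0,0,0],[0,0.001,0.007],0.5],
    [[0,0,0],[0,0.001,0.007],0.7],
    [[0,0,0],[0,0.001,0.007],1],
    [[0,0,0],[0,0.001,0.007],1],
    [[0,0,0],[0,0.001,0.007],1],
  ],
  grip_force=40,
)

```text
clock: 5.53
eef_pos: [540.6, -2.3, 103.2]
eef_rot: [-0.304, 0.916, -0.132, 0.225]
ft_force: [3.0, -7.1, 0.4]
finger_gap: 0.131
```

```bash
cat > st.py <<'E'
from h import *
from station import bot
s=bot.read_state(); R0=R.from_quat(s["eef_rot"]); Rt=R0.as_matrix(); L=lockR(-.209)
a=Rt.T
print("t",s["clock"],"pos",s["eef_pos"].round(2),"q",s["joints"].round(3),"gap",round(s["finger_gap"],3))
print("F tool",(a@s["ft_force"]).round(1),"M tool",(a@s["moment"]).round(3),"|F|",np.linalg.norm(s["ft_force"]).round(1))
k=L.T@Rt@np.diag([-1,1,-1.]); print("key angle ccw",round(np.arctan2(k[1,0],k[0,0]),3),"tilt",(L.T@Rt[:,2]).round(3),"lock xyz",(L.T@(s["eef_pos"]-np.array([526.7,0,130.1]))).round(2))
E
python3 st.py
```

```text
t 5.5333 pos [540.64  -2.32 103.22] q [-0.118 -0.173  2.082 -0.07   0.709 -2.289] gap 0.131
F tool [ 2.1 -7.2  1.9] M tool [1.172 0.456 0.007] |F| 7.7
key angle ccw 0.85 tilt [ 0.004  0.    -1.   ] lock xyz [ -1.21   0.63 -30.34]
```

>>> apply_moves(
  moves=[
    [[0,0,0.04],[0,0,0],1],
    [[0,0,0.08],[0,0,0],1],
    [[0,0,0.12],[0,0,0],1],
    [[0,0,0.16],[0,0,0],1],
    [[0,0,0.2],[0,0,0],1],
    [[0,0,0.24],[0,0,0],1],
    [[0,0,0.28],[0,0,0],1],
    [[0,0,0.28],[0,0,0],1],
  ],
  grip_force=50,
)

```text
clock: 6.2
eef_pos: [541.3, -3.1, 104.0]
eef_rot: [-0.024, 0.965, -0.061, 0.255]
ft_force: [3.9, -8.9, -0.4]
finger_gap: 0.127
```

```bash
python3 st.py
```

```text
t 6.2 pos [541.29  -3.15 104.01] q [-0.119 -0.174  2.081 -0.071  0.708 -1.697] gap 0.127
F tool [-2.5 -8.8  3.2] M tool [ 1.782 -0.262 -0.142] |F| 9.7
key angle ccw 0.258 tilt [ 0.006 -0.001 -1.   ] lock xyz [ -0.12  -0.05 -30.06]
```

>>> apply_moves(
  moves=[
    [[0,0,0.05],[0,0,0],1],
    [[0,0,0.1],[0,0,0],1],
    [[0,0,0.15],[0,0,0],1],
    [[0,0,0.2],[0,0,0],1],
    [[0,0,0.25],[0,0,0],1],
    [[0,0,0.3],[0,0,0],1],
    [[0,0,0.35],[0,0,0],1],
    [[0,0,0.4],[0,0,0],1],
    [[0,0,0.45],[0,0,0],1],
    [[0,0,0.5],[0,0,0],1],
    [[0,0,0.55],[0,0,0],1],
    [[0,0,0.58],[0,0,0],1],
  ],
)

```text
clock: 7.2
eef_pos: [541.1, -4.4, 104.1]
eef_rot: [0.534, 0.804, 0.095, 0.244]
ft_force: [-3.0, -11.5, -1.4]
finger_gap: 0.128
```

```bash
python3 st.py
python3 - <<'E'
from station import capture
import cv2
cv2.imwrite("pics/s3.png",cv2.resize(capture("scene")["image"][80:300,150:400,::-1],(682,600)))
E
```

```text
t 7.2 pos [541.11  -4.38 104.09] q [-0.12  -0.174  2.081 -0.074  0.708 -0.476] gap 0.128
F tool [-9.  -7.8  1. ] M tool [ 1.705 -1.586 -0.095] |F| 11.9
key angle ccw -0.962 tilt [ 0.006 -0.003 -1.   ] lock xyz [-1.000e-02 -1.300e+00 -3.003e+01]
```

View pics/s3.png

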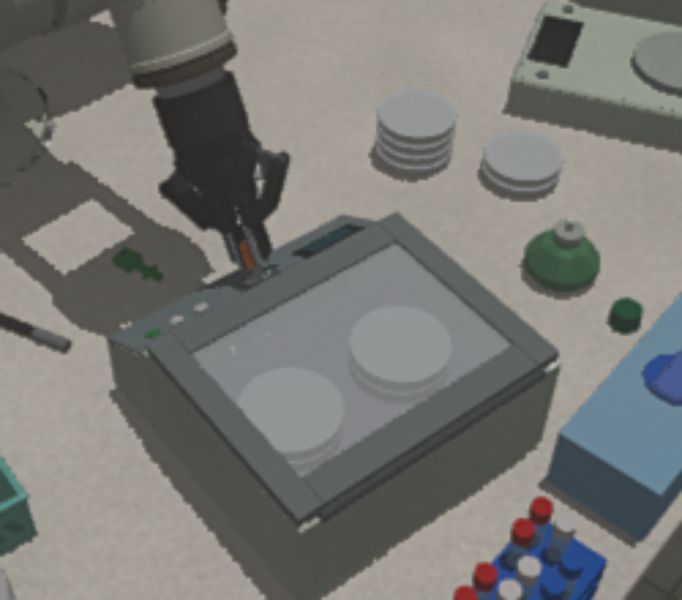

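The key is held in the jaws and the lid is still shut. I turn a little further.

>>> apply_moves(
  moves=[
    [[0,0,0.03],[-0.001,-0.001,0],1],
    [[0,0,0.06],[-0.001,-0.001,0],1],
    [[0,0,0.09],[-0.001,-0.001,0],1],
    [[0,0,0.1],[-0.001,-0.001,0],1],
    [[0,0,0.1],[-0.001,-0.001,0],1],
    [[0,0,0.1],[-0.001,-0.001,0],1],
  ],
)

```text
clock: 7.75
eef_pos: [540.6, -5.1, 103.9]
eef_rot: [0.615, 0.744, 0.12, 0.232]
ft_force: [-1.9, -2.9, 0.4]
finger_gap: 0.129
```

```bash
python3 st.py
python3 - <<'E'
from station import capture
import cv2
cv2.imwrite("pics/s4.png",cv2.resize(capture("scene")["image"][80:300,150:400,::-1],(500,440)))
E
```

```text
t 7.75 pos [540.63  -5.08 103.88] q [-0.122 -0.175  2.082 -0.072  0.708 -0.269] gap 0.129
F tool [-2.6 -2.1 -1. ] M tool [ 0.646 -0.423 -0.079] |F| 3.5
key angle ccw -1.173 tilt [ 0.006 -0.003 -1.   ] lock xyz [ -0.4   -2.08 -30.05]
```

View pics/s4.png

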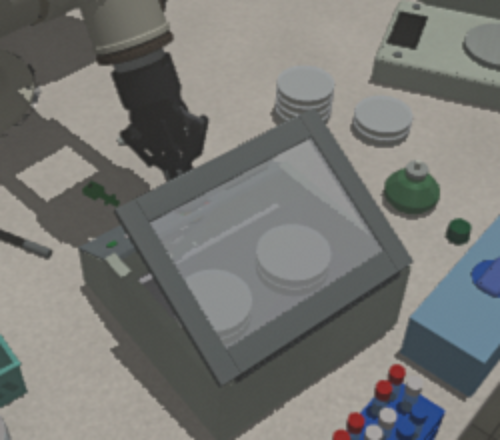

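The lid is rising by itself. Now I turn back anticlockwise, starting a light pull.

>>> apply_moves(
  moves=[
    [[0,0,-0.03],[0,0,-0.001],1],
    [[0,0,-0.06],[0,0,-0.002],1],
    [[0,0,-0.09],[0,0,-0.003],1],
    [[0,0,-0.12],[0,0,-0.004],1],
    [[0,0,-0.14],[0,0,-0.004],1],
    [[0,0,-0.14],[0,0,-0.004],1],
  ],
)

```text
clock: 8.3
eef_pos: [539.7, -4.7, 105.5]
eef_rot: [0.498, 0.827, 0.084, 0.248]
ft_force: [12.9, -1.6, -13.3]
finger_gap: 0.129
```

```bash
python3 st.py
```

```text
t 8.3 pos [539.66  -4.73 105.47] q [-0.122 -0.179  2.082 -0.071  0.713 -0.566] gap 0.129
F tool [-2.   4.2 18. ] M tool [-0.585 -0.312  0.099] |F| 18.6
key angle ccw -0.875 tilt [ 0.006 -0.002 -1.   ] lock xyz [ -0.48  -1.94 -28.16]
```

>>> apply_moves(
  moves=[
    [[0,0,-0.02],[0,0,-0.0004],1],
    [[0,0,-0.04],[0,0,-0.0004],1],
    [[0,0,-0.06],[0,0,-0.0004],1],
    [[0,0,-0.08],[0,0,-0.0004],1],
    [[0,0,-0.1],[0,0,-0.0004],1],
    [[0,0,-0.1],[0,0,-0.0004],1],
  ],
)

```text
clock: 8.8
eef_pos: [539.8, -4.5, 105.6]
eef_rot: [0.407, 0.875, 0.058, 0.255]
ft_force: [4.3, -1.0, -4.3]
finger_gap: 0.127
```

```bash
python3 st.py
```

```text
t 8.8 pos [539.76  -4.52 105.6 ] q [-0.122 -0.179  2.082 -0.071  0.713 -0.78 ] gap 0.127
F tool [-1.3  1.   5.9] M tool [-0.171  0.004  0.037] |F| 6.2
key angle ccw -0.662 tilt [ 0.006 -0.002 -1.   ] lock xyz [ -0.38  -1.72 -28.07]
```

>>> apply_moves(
  moves=[
    [[0,0,-0.02],[0,0,-0.001],1],
    [[0,0,-0.04],[0,0,-0.001],1],
    [[0,0,-0.06],[0,0,-0.001],1],
    [[0,0,-0.08],[0,0,-0.001],1],
    [[0,0,-0.1],[0,0,-0.001],1],
    [[0,0,-0.1],[0,0,-0.001],1],
  ],
)

```text
clock: 9.3
eef_pos: [539.5, -4.3, 106.1]
eef_rot: [0.312, 0.913, 0.03, 0.26]
ft_force: [3.9, -0.1, -3.5]
finger_gap: 0.129
```

```bash
python3 st.py
```

```text
t 9.3 pos [539.53  -4.31 106.05] q [-0.121 -0.18   2.082 -0.07   0.714 -0.993] gap 0.129
F tool [-1.1  1.3  4.9] M tool [-0.009  0.038  0.05 ] |F| 5.2
key angle ccw -0.449 tilt [ 0.006 -0.002 -1.   ] lock xyz [ -0.38  -1.56 -27.55]
```

>>> apply_moves(
  moves=[
    [[0,0,-0.015],[0,0,-0.002],1],
    [[0,0,-0.03],[0,0,-0.002],1],
    [[0,0,-0.045],[0,0,-0.002],1],
    [[0,0,-0.06],[0,0,-0.002],1],
    [[0,0,-0.07],[0,0,-0.002],1],
    [[0,0,-0.07],[0,0,-0.002],1],
  ],
)

```text
clock: 9.8
eef_pos: [539.0, -4.0, 107.0]
eef_rot: [0.244, 0.934, 0.012, 0.261]
ft_force: [2.3, 3.1, -3.1]
finger_gap: 0.128
```

```bash
python3 st.py
```

```text
t 9.8 pos [538.96  -4.01 107.01] q [-0.121 -0.183  2.082 -0.07   0.716 -1.14 ] gap 0.128
F tool [1.3 3.3 3.5] M tool [-0.452  0.293  0.391] |F| 5.0
key angle ccw -0.302 tilt [ 0.006 -0.001 -1.   ] lock xyz [ -0.44  -1.38 -26.41]
```

The turning moment jumped to 0.39 N m while the lift went on at low force, so the key has entered its release slot. I relax the turn and draw gently.

>>> apply_moves(
  moves=[
    [[0,0,0.03],[0,0,0],1],
    [[0,0,0.05],[0,0,-0.001],1],
    [[0,0,0.05],[0,0,-0.003],1],
    [[0,0,0.05],[0,0,-0.005],1],
    [[0,0,0.05],[0,0,-0.005],1],
  ],
)

```text
clock: 10.22
eef_pos: [537.4, -3.6, 109.7]
eef_rot: [0.293, 0.92, 0.025, 0.26]
ft_force: [-1.7, 1.9, 0.2]
finger_gap: 0.126
```

```bash
python3 st.py
```

```text
t 10.2167 pos [537.38  -3.62 109.65] q [-0.121 -0.189  2.081 -0.069  0.724 -1.036] gap 0.126
F tool [ 2.1  0.7 -1.2] M tool [0.091 0.619 0.134] |F| 2.6
key angle ccw -0.407 tilt [ 0.006 -0.001 -1.   ] lock xyz [ -0.53  -1.32 -23.31]
```

>>> apply_moves(
  moves=[
    [[0,0,0.01],[0,0,-0.003],1],
    [[0,0,0.01],[0,0,-0.006],1],
    [[0,0,0.01],[0,0,-0.009],1],
    [[0,0,0.01],[0,0,-0.012],1],
    [[0,0,0.01],[0,0,-0.015],1],
    [[0,0,0.01],[0,0,-0.015],1],
  ],
)

```text
clock: 10.72
eef_pos: [533.0, -2.6, 117.9]
eef_rot: [0.302, 0.917, 0.028, 0.26]
ft_force: [-0.2, -0.5, -0.9]
finger_gap: 0.126
```

```bash
python3 st.py
```

```text
t 10.7167 pos [532.96  -2.63 117.94] q [-0.119 -0.21   2.079 -0.068  0.745 -1.015] gap 0.126
F tool [ 0.3 -0.7  0.7] M tool [0.116 0.238 0.054] |F| 1.1
key angle ccw -0.428 tilt [ 0.006 -0.001 -1.   ] lock xyz [ -0.3   -1.28 -13.86]
```

>>> apply_moves(
  moves=[
    [[0,0,0],[0,0,-0.005],1],
    [[0,0,0],[0,0,-0.01],1],
    [[0,0,0],[0,0,-0.015],1],
    [[0,0,0],[0,0,-0.025],1],
    [[0,0,0],[0,0,-0.045],1],
    [[0,0,0],[0,0,-0.075],1],
    [[0,0,0],[0,0,-0.11],1],
    [[0,0,0],[0,0,-0.11],1],
  ],
)

```text
clock: 11.38
eef_pos: [500.3, 4.6, 178.9]
eef_rot: [0.302, 0.916, 0.028, 0.263]
ft_force: [0.1, -0.8, 1.2]
finger_gap: 0.128
```

```bash
python3 st.py
python3 - <<'E'
from station import capture
import cv2
cv2.imwrite("pics/s5.png",cv2.resize(capture("scene")["image"][60:320,60:400,::-1],(784,600)))
E
```

```text
t 11.3833 pos [500.31   4.61 178.86] q [-0.109 -0.347  2.051 -0.065  0.906 -1.017] gap 0.128
F tool [-1.1 -0.4 -0.9] M tool [0.116 0.192 0.038] |F| 1.4
key angle ccw -0.428 tilt [ 0.011 -0.001 -1.   ] lock xyz [ 1.2  -0.97 55.62]
```

View pics/s5.png

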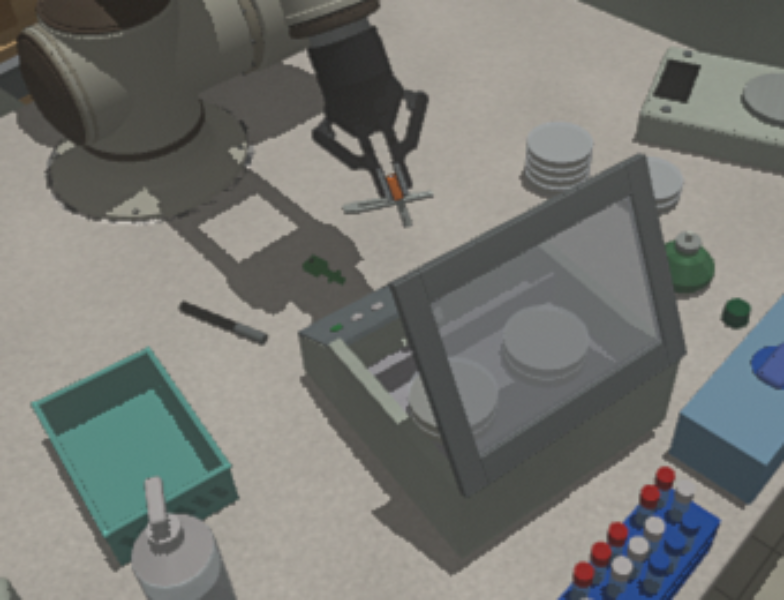

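The key is out and in the jaws at about (395,187), the lid is open, and the basket is at (135,445). Next I carry the key over the basket.

```bash
cat > g.py <<'E'
import sys
from h import *
from station import bot
z=float(sys.argv[1]); y=np.array([np.cos(-.2),np.sin(-.2),0]); zz=np.array([0,0,-1.]); Rt=np.c_[np.cross(y,zz),y,zz]
move(bot.read_state(),[422,-327,z],Rt)
E
python3 g.py 190
```

```text
turn [0.2251, 0.1467, 0.528] shift [-0.2346, -0.5169, -0.0246] rows>= 9.9
```

>>> apply_moves(
  moves=[
    [[0.01,0.01,0.03],[-0.01,-0.03,-0.04],1],
    [[0.04,0.025,0.09],[-0.04,-0.08,-0.05],1],
    [[0.06,0.04,0.14],[-0.06,-0.13,-0.05],1],
    [[0.08,0.05,0.19],[-0.08,-0.18,-0.05],1],
    [[0.1,0.066,0.24],[-0.105,-0.23,-0.05],1],
    [[0.12,0.08,0.29],[-0.13,-0.28,-0.05],1],
    [[0.145,0.094,0.34],[-0.15,-0.33,-0.05],1],
    [[0.166,0.108,0.39],[-0.17,-0.38,-0.045],1],
    [[0.19,0.122,0.44],[-0.2,-0.43,-0.04],1],
    [[0.21,0.136,0.49],[-0.22,-0.48,-0.03],1],
    [[0.225,0.147,0.528],[-0.235,-0.517,-0.025],1],
    [[0.225,0.147,0.528],[-0.235,-0.517,-0.025],1],
  ],
)

```text
clock: 12.43
eef_pos: [421.1, -331.3, 187.6]
eef_rot: [0.777, 0.63, -0.0, -0.003]
ft_force: [0.8, -0.2, -0.6]
finger_gap: 0.126
```

```bash
python3 st.py; python3 g.py 30
```

```text
t 12.4333 pos [ 421.06 -331.28  187.56] q [-0.81   0.082  1.561 -0.     1.504 -0.601] gap 0.126
F tool [-0.   0.8  0.6] M tool [-0.042 -0.035  0.009] |F| 1.0
key angle ccw -1.572 tilt [-0.505  0.003 -0.863] lock xyz [  -1.24 -345.99   67.06]
turn [-0.0025, -0.0015, -0.0042] shift [0.0065, 0.0014, 0.2626] rows>= 3.8
```

>>> apply_moves(
  moves=[
    [[0,0,0],[0.006,0.001,0.04],1],
    [[0,0,0],[0.006,0.001,0.09],1],
    [[0,0,0],[0.006,0.001,0.14],1],
    [[0,0,0],[0.006,0.001,0.19],1],
    [[0,0,0],[0.006,0.001,0.22],1],
    [[0,0,0],[0.006,0.001,0.245],1],
    [[0,0,0],[0.006,0.001,0.26],1],
    [[0,0,0],[0.006,0.001,0.26],1],
    [[0,0,0],[0.006,0.001,0.26],1],
  ],
)

```text
clock: 13.18
eef_pos: [421.8, -327.2, 31.6]
eef_rot: [0.777, 0.63, -0.0, -0.003]
ft_force: [-0.6, 0.7, -0.5]
finger_gap: 0.126
```

```bash
python3 st.py
python3 - <<'E'
from station import capture
import cv2
cv2.imwrite("pics/s6.png",cv2.resize(capture("scene")["image"][150:330,40:280,::-1],(640,480),interpolation=cv2.INTER_CUBIC))
E
```

```text
t 13.1833 pos [ 421.76 -327.17   31.65] q [-0.804  0.2    1.759 -0.     1.189 -0.595] gap 0.126
F tool [ 0.6 -0.7  0.5] M tool [-0.031  0.027  0.024] |F| 1.0
key angle ccw -1.572 tilt [-0.505  0.003 -0.863] lock xyz [ -79.34 -341.82  -67.87]
```

View pics/s6.png

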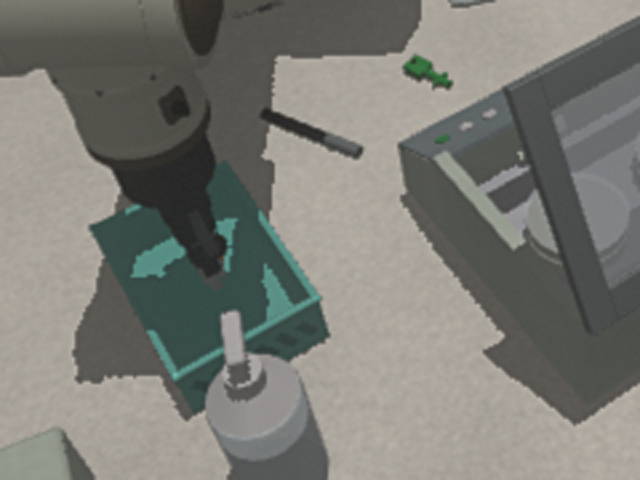

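The gripper is centred in the basket, the bottle is clear, and the force is about zero. I release and retreat straight up.

>>> apply_moves(
  moves=[
    [[0,0,0],[0,0,0],0.6],
    [[0,0,0],[0,0,0],0.4],
    [[0,0,0],[0,0,0],0.4],
    [[0,0,0],[0,0,0],0.4],
    [[0,0,0],[0,0,-0.03],0.4],
    [[0,0,0],[0,0,-0.08],0.4],
    [[0,0,0],[0,0,-0.13],0.4],
    [[0,0,0],[0,0,-0.18],0.4],
    [[0,0,0],[0,0,-0.23],0.4],
    [[0,0,0],[0,0,-0.27],0.4],
    [[0,0,0],[0,0,-0.27],0.4],
    [[0,0,0],[0,0,-0.27],0.4],
  ],
)

```text
clock: 14.23
eef_pos: [423.0, -328.4, 195.6]
eef_rot: [0.777, 0.63, -0.0, -0.001]
ft_force: [-0.0, 0.2, -0.3]
finger_gap: 0.302
```

```bash
python3 st.py
python3 - <<'E'
from station import capture
import cv2,numpy as np
w=capture("wrist")["image"][:,:,::-1]; s=capture("scene")["image"][:,:,::-1]
cv2.imwrite("pics/f.png",np.hstack([cv2.resize(w[40:340,100:412],(400,385)),cv2.resize(s[60:330,40:430],(400,277))[:385] if 0 else cv2.copyMakeBorder(cv2.resize(s[60:330,40:430],(400,277)),0,108,0,0,0)]))
E
```

```text
t 14.2333 pos [ 423.   -328.41  195.56] q [-0.804  0.076  1.552 -0.     1.517 -0.595] gap 0.302
F tool [ 0.2 -0.1  0.3] M tool [ 0.031 -0.043  0.008] |F| 0.4
key angle ccw -1.571 tilt [-0.502  0.001 -0.865] lock xyz [   3.88 -342.78   73.34]
```

View pics/f.png

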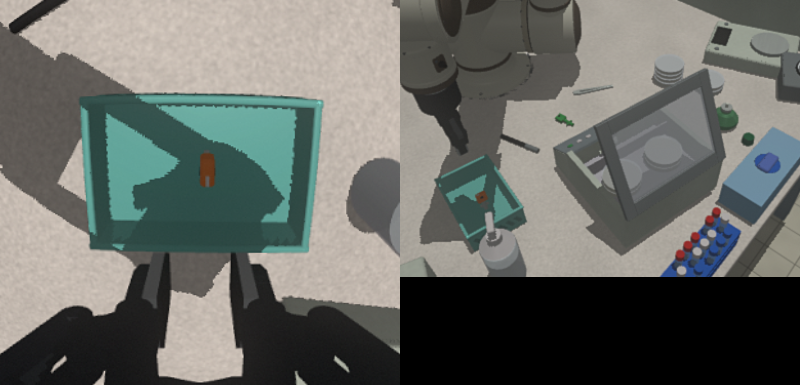

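Run:
```python
from station import ticket,capture,pinpoint
for i in range(8): capture("wrist")
print([(q["location"],q["confidence"]) for q in pinpoint("key_head","wrist")][:2])
print(ticket.sign_off())
```

```text
[([172.6, 261.7], 0.73)]
the job is handed in; nothing more can be done
None
```

The key is in the turquoise basket and the lid is open. The job was handed in at about 15 s on the robot's clock.

- **Lid:** I turned the key clockwise to about 1.17 rad, measured at the gripper. The lid let go and rose by itself.
- **Drawing the key:** I turned it back under a light pull. It came free at about 0.4 rad clockwise of twelve o'clock. The wrist force readings, taken after each move, never went above 19 N.
- **Final checks:** The last pictures show the key inside the basket, the gripper clear with no load, and the lid open. The dishes, lamp, bottle and green look-alike looked untouched. The key may be standing on its tip rather than lying flat.
- **Disagreement:** The real fingertips sit about 36 mm farther back than the interface text says. My first grasp closed on air above the key without touching it. I confirmed the offset in the wrist and scene pictures and corrected for it.

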